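Clip the long storage case shut

ROBOT

A 7-joint arm with a two-finger parallel gripper is mounted at the origin on a cart in front of the work surface, level with it; the furniture and walls round the work are solid. World frame = base frame: x ahead of the robot, y to its left, z up, the work surface at z = 0. Lengths are in m, angles in rad, forces in N, time in s.
With the tool pointing down it reaches from about 0.425 to 0.875 m from the base axis. Payload 4.7 kg.
Tool frame: the origin (TCP) lies between the finger pads; the fingertips stand 14 mm ahead of it and the grasp point (between the pads) lies 5 mm behind it; z points along the fingers, y is the line along which they close (so a half turn about z gives the same grasp; the last joint's range is limited). The gripper opens to 87 mm and grips with 3 to 60 N. Pads are 19 mm wide; open, the fingers measure 117 mm over their backs; the gripper's body (75 mm by 190 mm) begins 51 mm behind the grasp point.
Start: joints at [-1.247, 0.321, -0.07, 1.45, 0.023, 1.371, -0.057], TCP at [0.198, 0.619, 0.237] pointing down, gripper open.
Joint ranges: [-2.86, 2.86], [-0.3, 2.09], [-1.38, 1.24], [0.06, 2.45], [-1.56, 4.7], [0.09, 2.05], [-2.69, 2.69]. Speed limits (rad/s): [2.57, 2.57, 3.14, 3.14, 3.14, 3.14, 3.14].

INTERFACE

Orientations are given as a rotation vector (axis times angle).
In Python, from bench import ctrl gives the robot as it stands.
- The arm moves only by the tool step_arm, never from a script. Its argument "commands" is a list of rows, each an object with "travel": the shift along the tool's x, y, z in m, a list of three; "turn": the turn, a rotation vector about the tool's x, y, z in degrees, a list of three. A call has 1 to 5 rows; each row is the pose to reach, as a shift and turn from the pose commanded when the call began, along the tool's axes at that moment; what a row does not reach only later rows make up. A row lasts 1/10 s, in which the tool goes at most 50 mm and 8.59 degrees, less where a joint would pass 70% of its speed; a pose out of reach is approached as far as the arm can. A call with a gripper value outside its range is refused whole. "gripper" is the opening, from 0 (shut) to 1 (fully open), set as the call begins (left out, the last holds). The fingers move at their own pace and stop on an object; "force" is the grip in N (left out, the last holds). Time passes only in rows, so rows that repeat a pose let the fingers close. It gives the time, the measured TCP pose, the force, the opening and the grip force at its end, in the units of the state.
- ctrl.get_state(): the state, without advancing time (a new reading comes with each control period).
- ctrl.get_image(name): name is "scene" or "top" or "wrist"; returns the picture (420x560x3 uint8, red, green, blue); there is no depth.
- ctrl.camera_model(name): a dict with "fx", "fy", "cx", "cy" (pixels), "R" (3x3) and "t" (3): a world point X has camera coordinates R X + t; the wrist camera has in their place "T_tool_cam" (4x4, takes a point from camera to tool coordinates, whose origin is the TCP and whose axes are the flange's). Camera axes: x right, y down, z forward; pixel columns grow to the right and rows downward; lengths in m; the calibration is good to about 2 mm. A picture is of the moment at which its call begins: read the wrist's pose just before it. camera_model takes no time and is no camera call.
- ctrl.close_job(): hands the job in; it is judged then, once.
The state is a dict: "time": time; "joint_positions": joint angles; "qd": joint speeds; "joint_torque": joint torques, N m; "position": TCP position; "tool_rot": TCP orientation; "ft_force": force on the tool from outside, world axes, zero at the start; "torque": the same for the moment, N m; "grip_width": opening from 0.0 (shut) to 1.0 (fully open); "grip_force": force on a finger pad.
Only numpy, scipy, OpenCV 4.12 (cv2) and the standard library are available. Lean on these libraries where they do the work, as an engineer would, in place of code of your own. Each camera call takes 0.05 s, during which the arm holds its last target. There are 200 camera calls.

TASK

The longer of the two lidded storage cases is packed and ready to go: clip it shut by folding all three hinged flaps round its lid rim (front, left and right) fully down until they lie flat against its walls, one after another. The shorter case is still in use: do not touch it or its flaps.

Things in the scene. Friction and masses are not known exactly. Their poses are not given: they have to be found in the camera images.
- long_case: Longer case, black with grey lid on, fixed: 100 mm deep (x), 160 long (y), 75 high. Origin: centre of underside; z up, -x its front (towards the robot), +y left end, -y right end. The flaps' hinge lines run level along the rim, 64 mm up: front at x = -56.5 mm, left y = +86.5, right y = -86.5. A shut flap's outer face is 5 mm outward of its hinge line.
- flap_front (a joint): Long case's front clip flap: stiff black plastic, 72 mm wide, 36 mm from hinge line to tip, 4 mm thick, 3 mm lip at the tip. 0 = hanging flat against the wall (shut, hard stop), 1.57 = level, more = pointing up; starts at 1.3 to 1.95. Friction hinge, no spring: stays where left; 2 N at 15 mm moves it. Hinge centre in the case's frame: [-56.5, 0, 64] mm, opens to -x.
- flap_left (a joint): Long case's left clip flap: stiff black plastic, 60 mm wide, 36 mm from hinge line to tip, 4 mm thick, 3 mm lip at the tip. 0 = hanging flat against the wall (shut, hard stop), 1.57 = level, more = pointing up; starts at 1.3 to 1.95. Friction hinge, no spring: stays where left; 2 N at 15 mm moves it. Hinge centre in the case's frame: [0, 86.5, 64] mm, opens to +y.
- flap_right (a joint): Long case's right clip flap: stiff black plastic, 60 mm wide, 36 mm from hinge line to tip, 4 mm thick, 3 mm lip at the tip. 0 = hanging flat against the wall (shut, hard stop), 1.57 = level, more = pointing up; starts at 1.3 to 1.95. Friction hinge, no spring: stays where left; 2 N at 15 mm moves it. Hinge centre in the case's frame: [0, -86.5, 64] mm, opens to -y.
- short_case: Shorter case of the same make, fixed, to be left alone: 100 mm deep (x), 90 long (y), 75 high, on either side of the long case. Its own three flaps stick out up to 36 mm beyond their hinge lines (x = -56.5 mm, y = +51.5 and -51.5 mm, 64 mm up). Origin: centre of underside; z up, -x its front.

How it is judged:
At the end, for the whole second after the job is handed in: All three flaps of the long case (front, left, right) are folded down to within 0.2 rad (about 11 degrees) of flat against its walls (value of joint each of flap_front, flap_left, flap_right below 0.2 rad); the robot touches nothing.
It fails at once if the short case or one of its flaps is touched with more than 1.5 N (contact force between any of the fingers, the arm and short_case above 1.5 N).
It also fails if it takes over 45 s, if anything falls off the work surface, if the arm or the gripper's body presses on something with over 40 N, if the wrist force passes 120 N, or if a joint passes its speed limit or range.

## Working session

There is one attempt and no reset: what is moved stays moved. The work goes in short steps, Python scripts to look and compute and a tool call to move; the robot and the scene stay as the last step left them, time stands still between calls to the robot, and variables do not carry over. Pictures are saved under pics/ and viewed, at most 10 in all, crops included, and the job is handed in when it is done.

Besides the shell and the picture viewer there is one more tool, called after "Call:" by a JSON object that holds its "method" and its "body", one argument or row to a line. step_arm: Moves the arm, as the interface text tells. Its arguments: {"type":"object","properties":{"commands":{"type":"array"},"gripper":{"type":"number"},"force":{"type":"number"}},"required":["commands"]}

```bash
mkdir -p pics
python3 - <<'E'
from bench import ctrl
import cv2,numpy as np
s=ctrl.get_state();print(s['time'],s['position'],s['tool_rot'],s['grip_width'])
for n in ('scene','top'):
    cv2.imwrite(f'pics/{n}0.png',ctrl.get_image(n)[:,:,::-1]); print(n,ctrl.camera_model(n))
print(ctrl.camera_model('wrist'))
E
```

```text
0.0 [0.19806149 0.6185436  0.23547734] [-4.84625150e-01 -3.10378895e+00  2.95723943e-03] 0.9995706098653196
scene {'fx': 484.3840562185724, 'fy': 484.3840562185724, 'cx': 294.7761482037096, 'cy': 208.3523147475534, 'R': array([[ 0.74514429, -0.66669272,  0.01675741],
       [-0.41202182, -0.47997294, -0.77450887],
       [ 0.52440253,  0.57021644, -0.63234104]]), 't': array([-0.3527931 ,  0.31759354,  0.62105446])}
top {'fx': 404.5196977916228, 'fy': 404.5196977916228, 'cx': 278.82140145970567, 'cy': 207.8215211016961, 'R': array([[-0.00332084, -0.99938089, -0.03502582],
       [-0.9966854 ,  0.00615491, -0.08111921],
       [ 0.08128456,  0.03464034, -0.99608878]]), 't': array([0.11043219, 0.52478276, 0.87120093])}
{'fx': 306.07723192477295, 'fy': 306.07723192477295, 'cx': 276.67667025621097, 'cy': 208.50095073740385, 'T_tool_cam': array([[-3.64578248e-04, -9.59260691e-01, -2.82522200e-01,
         7.90141815e-02],
       [ 9.99999804e-01, -2.05781716e-04, -5.91740631e-04,
         7.15654701e-04],
       [ 5.09495624e-04, -2.82522361e-01,  9.59260578e-01,
        -1.48817551e-01],
       [ 0.00000000e+00,  0.00000000e+00,  0.00000000e+00,
         1.00000000e+00]])}
```

View pics/top0.png

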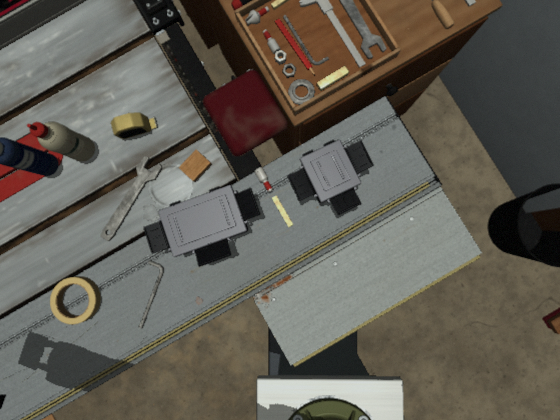

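View pics/scene0.png

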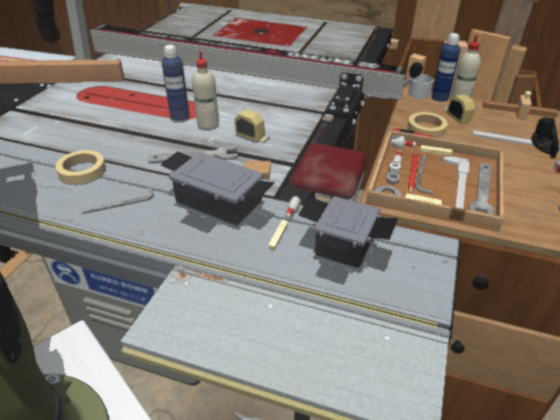

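The top view shows the long case centred near (203,222), its flaps around (158,236), (247,204) and (213,250). The short case is at (330,172). I'll zoom in for the corners.

Run:
```python
import cv2
a=cv2.imread('pics/top0.png')[170:275,135:275]
a=cv2.convertScaleAbs(a,alpha=1.5,beta=15)
cv2.imwrite('pics/crop.png',cv2.resize(a,None,fx=5.6,fy=5.6,interpolation=cv2.INTER_CUBIC))
```

```text
(no output)
```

View pics/crop.png

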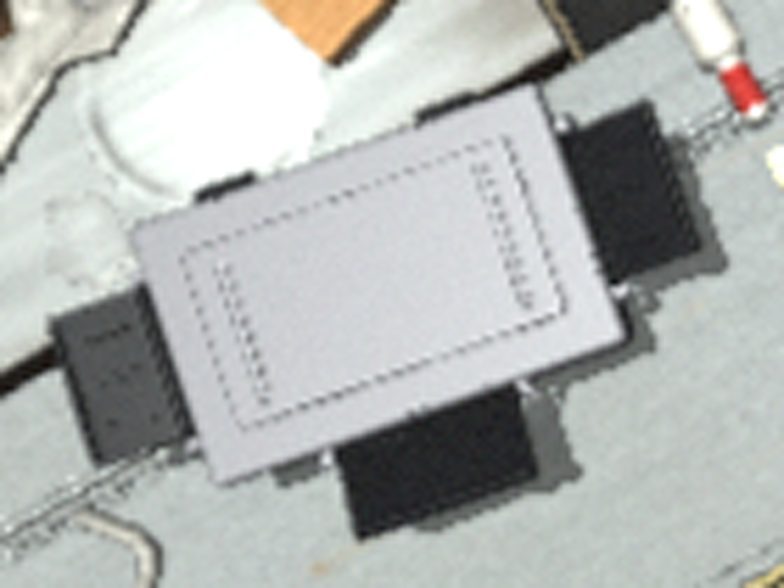

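The lid corners in the crop are at (133,228), (540,85), (625,335) and (218,482). The flap tip edges are: left (48,322)-(98,468), front (358,540)-(537,475), right (650,100)-(702,250).

```bash
cat > h.py <<'E'
import numpy as np
from bench import ctrl
from scipy.spatial.transform import Rotation as Ro
def ray(uv,z,m=None):
    m=m or ctrl.camera_model('top')
    uv=np.atleast_2d(uv).astype(float)
    d=np.c_[(uv[:,0]-m['cx'])/m['fx'],(uv[:,1]-m['cy'])/m['fy'],np.ones(len(uv))]@m['R']
    c=-m['R'].T@m['t']
    return c+d*((z-c[2])/d[:,2])[:,None]
E
python3 - <<'E'
from h import *
np.set_printoptions(precision=4,suppress=True)
cr=lambda p:np.array(p)/5.6+[135,170]-0.4
P=ray(cr([(133,228),(540,85),(625,335),(218,482)]),.075)
BL,BR,FR,FL=P
c=P.mean(0);print(P,c)
print('len',np.linalg.norm(BL-BR),np.linalg.norm(FL-FR),'dep',np.linalg.norm(BL-FL),np.linalg.norm(BR-FR))
y=(BL-BR+FL-FR)[:2];yaw=np.arctan2(-y[0],y[1]);print('yaw',np.degrees(yaw))
x2=(BL+BR-FL-FR)[:2];print(np.degrees(np.arctan2(x2[1],x2[0])))
R=Ro.from_euler('z',yaw).as_matrix()
for n,l in dict(left=[(48,322),(98,468)],front=[(358,540),(537,475)],right=[(650,100),(702,250)]).items():
    for z in (.055,.065,.075): print(n,z,((ray(cr(l),z)-c)@R)[:,:2])
S=ray([(300,157),(343,141),(360,186),(317,203)],.075);print('short',S.mean(0),(S.mean(0)-c)@R)
T=Ro.from_rotvec(ctrl.get_state()['tool_rot']).as_matrix();print(T)
E
```

```text
[[0.5174 0.3598 0.075 ]
 [0.5703 0.2065 0.075 ]
 [0.4764 0.1742 0.075 ]
 [0.4225 0.3258 0.075 ]] [0.4966 0.2665 0.075 ]
len 0.1621577523300707 0.16095119655956688 dep 0.10078342000395374 0.09925443299586793
yaw 19.308061671969465
19.344110218256777
left 0.055 [[ 0.0308  0.1293]
 [-0.0287  0.1282]]
left 0.065 [[ 0.0292  0.1259]
 [-0.0296  0.1248]]
left 0.075 [[ 0.0276  0.1224]
 [-0.0305  0.1214]]
front 0.055 [[-0.0877  0.0426]
 [-0.0872 -0.0296]]
front 0.065 [[-0.0879  0.0402]
 [-0.0874 -0.0312]]
front 0.075 [[-0.0881  0.0378]
 [-0.0876 -0.0328]]
right 0.055 [[ 0.0335 -0.117 ]
 [-0.0276 -0.1168]]
right 0.065 [[ 0.0319 -0.1176]
 [-0.0285 -0.1174]]
right 0.075 [[ 0.0303 -0.1181]
 [-0.0294 -0.1179]]
short [ 0.5963 -0.001   0.075 ] [ 0.0056 -0.2854  0.    ]
[[-0.9524  0.3048 -0.0004]
 [ 0.3048  0.9524 -0.0017]
 [-0.0001 -0.0017 -1.    ]]
```

The fit is good: lid 161×100 mm, yaw 19.3°, centre (0.4966, 0.2665). The short case lies on the −y side with a gap of about 75 mm to the right flap. I'll approach with fingers shut, right flap first.

Call:
{"method": "step_arm", "body": {
  "commands": [
    {"travel":[-0.038,-0.028,0],"turn":[0,0,0]},
    {"travel":[-0.076,-0.056,0],"turn":[0,0,0]},
    {"travel":[-0.114,-0.083,0],"turn":[0,0,0]},
    {"travel":[-0.152,-0.111,0],"turn":[0,0,0]},
    {"travel":[-0.19,-0.139,0],"turn":[0,0,0]}
  ],
  "gripper": 0,
  "force": 20
}}

```text
time: 0.6
position: [0.3375, 0.4269, 0.2362]
tool_rot: [-0.484, -3.104, 0.001]
ft_force: [0.8, 0.0, -0.4]
grip_width: 0.632
grip_force: 0.0
```

Call:
{"method": "step_arm", "body": {
  "commands": [
    {"travel":[-0.038,-0.028,0],"turn":[0,0,0]},
    {"travel":[-0.076,-0.056,0],"turn":[0,0,0]},
    {"travel":[-0.114,-0.083,0],"turn":[0,0,0]},
    {"travel":[-0.152,-0.111,0],"turn":[0,0,0]},
    {"travel":[-0.19,-0.139,0],"turn":[0,0,0]}
  ]
}}

```text
time: 1.1
position: [0.476, 0.2366, 0.2364]
tool_rot: [-0.484, -3.104, -0.0]
ft_force: [0.0, 0.0, -0.8]
grip_width: 0.173
grip_force: 0.0
```

Call:
{"method": "step_arm", "body": {
  "commands": [
    {"travel":[-0.016,-0.011,0],"turn":[0,0,8]},
    {"travel":[-0.032,-0.022,0],"turn":[0,0,16]},
    {"travel":[-0.048,-0.033,0],"turn":[0,0,24]},
    {"travel":[-0.064,-0.044,0],"turn":[0,0,32]},
    {"travel":[-0.0785,-0.055,0],"turn":[0,0,40]}
  ]
}}

```text
time: 1.6
position: [0.5336, 0.1613, 0.2361]
tool_rot: [-1.525, -2.746, 0.001]
ft_force: [1.1, 0.1, -0.7]
grip_width: 0.002
grip_force: 0.0
```

Call:
{"method": "step_arm", "body": {
  "commands": [
    {"travel":[0,0,0],"turn":[0,0,7]},
    {"travel":[0,0,0],"turn":[0,0,12.9]},
    {"travel":[0,0,0],"turn":[0,0,12.9]},
    {"travel":[0,0,0],"turn":[0,0,12.9]}
  ]
}}

```text
time: 2.0
position: [0.5331, 0.1622, 0.2363]
tool_rot: [-1.813, -2.565, 0.001]
ft_force: [-0.3, -0.1, 0.0]
grip_width: 0.004
grip_force: 0.0
```

```bash
cat >> h.py <<'E'
C=np.array([.4966,.2665,0]);RC=Ro.from_euler('z',19.3,degrees=True).as_matrix()
def rep():
    s=ctrl.get_state();T=Ro.from_rotvec(s['tool_rot']).as_matrix()
    print('t',round(s['time'],2),'case xyz of fingertip mm',np.round(((s['position']+T@[0,0,.014]-C)@RC)*1000,1),'F case',np.round(s['ft_force']@RC,1),'g',s['grip_width'])
    print('tool axes in case (cols)\n',np.round(RC.T@T,3))
def pic(n,f):
    import cv2; cv2.imwrite(f'pics/{f}.png',ctrl.get_image(n)[:,:,::-1])
E
python3 -c "
from h import *
rep();pic('wrist','w1');print(ctrl.get_state()['joint_positions'])"
```

```text
t 2.0 case xyz of fingertip mm [  -0.  -110.5  222.3] F case [-0.3 -0.   0. ] g 0.0041699629330949756
tool axes in case (cols)
 [[-0.004  1.    -0.001]
 [ 1.     0.004 -0.   ]
 [-0.    -0.001 -1.   ]]
[-0.69300043  0.12344449  0.38269612  1.69891893 -0.04738324  1.32869521
  0.03868987]
```

View pics/w1.png

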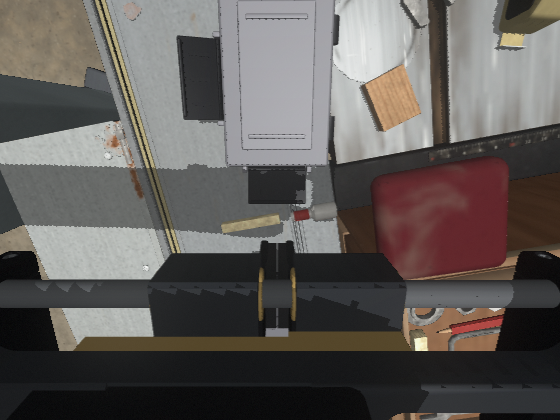

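The tool axes line up with the case: tool x = case +y, tool y = case +x. The wrist view shows the right flap at (277,186), centred below the approach line. I'll descend.

Call:
{"method": "step_arm", "body": {
  "commands": [
    {"travel":[-0.002,0,0.04],"turn":[0,0,0]},
    {"travel":[-0.002,0,0.08],"turn":[0,0,0]},
    {"travel":[-0.002,0,0.115],"turn":[0,0,0]},
    {"travel":[-0.002,0,0.13],"turn":[0,0,0]},
    {"travel":[-0.002,0,0.14],"turn":[0,0,0]}
  ]
}}

```text
time: 2.55
position: [0.5335, 0.1602, 0.0955]
tool_rot: [-1.815, -2.564, 0.002]
ft_force: [0.3, -0.4, 1.3]
grip_width: 0.003
grip_force: 0.0
```

Call:
{"method": "step_arm", "body": {
  "commands": [
    {"travel":[0,0,0.01],"turn":[0,0,0]},
    {"travel":[0,0,0.02],"turn":[0,0,0]},
    {"travel":[0,0,0.03],"turn":[0,0,0]},
    {"travel":[0,0,0.04],"turn":[0,0,0]},
    {"travel":[0,0,0.043],"turn":[0,0,0]}
  ]
}}

```text
time: 3.05
position: [0.5336, 0.1601, 0.0525]
tool_rot: [-1.816, -2.563, 0.001]
ft_force: [1.7, -0.3, 0.5]
grip_width: 0.003
grip_force: 0.4
```

```bash
python3 -c "
from h import *
rep()"
```

```text
t 3.05 case xyz of fingertip mm [  -0.3 -112.6   38.5] F case [ 1.5 -0.9  0.5] g 0.003436309365638401
tool axes in case (cols)
 [[-0.001  1.    -0.001]
 [ 1.     0.001 -0.   ]
 [-0.    -0.001 -1.   ]]
```

Now I'll push inward.

Call:
{"method": "step_arm", "body": {
  "commands": [
    {"travel":[0.003,0,0],"turn":[0,0,0]},
    {"travel":[0.006,0,0],"turn":[0,0,0]},
    {"travel":[0.008,0,0],"turn":[0,0,0]},
    {"travel":[0.01,0,0],"turn":[0,0,0]},
    {"travel":[0.01,0,0],"turn":[0,0,0]}
  ]
}}

```text
time: 3.55
position: [0.5305, 0.1702, 0.0537]
tool_rot: [-1.816, -2.564, -0.001]
ft_force: [-0.7, -0.7, -0.7]
grip_width: 0.011
grip_force: 0.3
```

Call:
{"method": "step_arm", "body": {
  "commands": [
    {"travel":[0.001,0,0],"turn":[0,0,0]},
    {"travel":[0.002,0,0],"turn":[0,0,0]},
    {"travel":[0.002,0,0],"turn":[0,0,0]}
  ]
}}

```text
time: 3.85
position: [0.53, 0.1717, 0.0536]
tool_rot: [1.816, 2.563, 0.0]
ft_force: [0.3, -1.3, -0.6]
grip_width: 0.006
grip_force: 0.6
```

Call:
{"method": "step_arm", "body": {
  "commands": [
    {"travel":[0.001,0,0],"turn":[0,0,0]},
    {"travel":[0.002,0,0],"turn":[0,0,0]},
    {"travel":[0.002,0,0],"turn":[0,0,0]}
  ]
}}

```text
time: 4.15
position: [0.5299, 0.1721, 0.0536]
tool_rot: [1.817, 2.561, -0.001]
ft_force: [1.7, -3.9, -1.3]
grip_width: 0.003
grip_force: 2.5
```

Call:
{"method": "step_arm", "body": {
  "commands": [
    {"travel":[0.001,0,0],"turn":[0,0,0]},
    {"travel":[0.002,0,0],"turn":[0,0,0]},
    {"travel":[0.002,0,0],"turn":[0,0,0]}
  ]
}}

```text
time: 4.45
position: [0.5298, 0.1721, 0.0536]
tool_rot: [1.817, 2.559, -0.003]
ft_force: [2.9, -7.8, -1.3]
grip_width: 0.004
grip_force: 4.3
```

```bash
python3 -c "
from h import *
rep()"
```

```text
t 4.45 case xyz of fingertip mm [   0.2 -100.1   39.6] F case [ 0.1 -8.4 -1.3] g 0.004003357250582498
tool axes in case (cols)
 [[ 0.001  1.     0.   ]
 [ 1.    -0.001 -0.004]
 [-0.004  0.    -1.   ]]
```

It met the hard stop at y = −100 mm, where −101 was expected, so the right flap is shut. I'll back off, rise and go over to the left flap.

Call:
{"method": "step_arm", "body": {
  "commands": [
    {"travel":[-0.007,0,0],"turn":[0,0,0]},
    {"travel":[-0.014,0,0],"turn":[0,0,0]},
    {"travel":[-0.014,0,-0.03],"turn":[0,0,0]},
    {"travel":[-0.014,0,-0.07],"turn":[0,0,0]},
    {"travel":[-0.014,0,-0.1],"turn":[0,0,0]}
  ]
}}

```text
time: 4.95
position: [0.5337, 0.163, 0.1558]
tool_rot: [-1.816, -2.563, -0.004]
ft_force: [0.9, 0.2, 0.8]
grip_width: 0.003
grip_force: 0.0
```

Call:
{"method": "step_arm", "body": {
  "commands": [
    {"travel":[0.045,0,0],"turn":[0,0,0]},
    {"travel":[0.09,0,0],"turn":[0,0,0]},
    {"travel":[0.135,0,0],"turn":[0,0,0]},
    {"travel":[0.18,0,0],"turn":[0,0,0]},
    {"travel":[0.222,0,0],"turn":[0,0,0]}
  ]
}}

```text
time: 5.45
position: [0.4583, 0.3744, 0.154]
tool_rot: [-1.814, -2.563, -0.002]
ft_force: [0.3, 0.3, -0.6]
grip_width: 0.003
grip_force: 0.0
```

```bash
python3 -c "
from h import *
rep();pic('wrist','w2')"
```

```text
t 5.45 case xyz of fingertip mm [ -0.5 114.5 140. ] F case [ 0.3  0.2 -0.6] g 0.0033214962602061567
tool axes in case (cols)
 [[-0.002  1.     0.   ]
 [ 1.     0.002  0.002]
 [ 0.002  0.    -1.   ]]
```

Call:
{"method": "step_arm", "body": {
  "commands": [
    {"travel":[0,0,0.03],"turn":[0,0,0]},
    {"travel":[0,0,0.05],"turn":[0,0,0]},
    {"travel":[0,0,0.06],"turn":[0,0,0]},
    {"travel":[0,0,0.07],"turn":[0,0,0]},
    {"travel":[0,0,0.08],"turn":[0,0,0]}
  ]
}}

```text
time: 6.0
position: [0.4599, 0.3725, 0.0742]
tool_rot: [-1.816, -2.563, -0.003]
ft_force: [-1.6, -0.3, 4.1]
grip_width: 0.008
grip_force: 1.5
```

Call:
{"method": "step_arm", "body": {
  "commands": [
    {"travel":[0,0,0.01],"turn":[0,0,0]},
    {"travel":[0,0,0.02],"turn":[0,0,0]},
    {"travel":[-0.004,0,0.02],"turn":[0,0,0]},
    {"travel":[-0.007,0,0.02],"turn":[0,0,0]},
    {"travel":[-0.009,0,0.02],"turn":[0,0,0]}
  ]
}}

```text
time: 6.5
position: [0.4613, 0.3652, 0.053]
tool_rot: [-1.814, -2.561, -0.003]
ft_force: [-2.3, 9.5, -7.7]
grip_width: 0.005
grip_force: 4.6
```

```bash
python3 -c "
from h import *
rep()"
```

```text
t 6.5 case xyz of fingertip mm [ -0.7 104.9  39. ] F case [ 1.   9.7 -7.7] g 0.0052123378057788595
tool axes in case (cols)
 [[-0.002  1.    -0.   ]
 [ 1.     0.002  0.004]
 [ 0.004 -0.    -1.   ]]
```

Call:
{"method": "step_arm", "body": {
  "commands": [
    {"travel":[-0.002,0,0.001],"turn":[0,0,0]},
    {"travel":[-0.003,0,0.002],"turn":[0,0,0]},
    {"travel":[-0.004,0,0.002],"turn":[0,0,0]},
    {"travel":[-0.004,0,0.002],"turn":[0,0,0]}
  ]
}}

```text
time: 6.9
position: [0.4614, 0.3652, 0.053]
tool_rot: [-1.809, -2.561, -0.008]
ft_force: [-6.5, 10.9, 2.0]
grip_width: 0.005
grip_force: 5.8
```

```bash
python3 -c "
from h import *
rep();pic('wrist','w3');pic('scene','s3')
import cv2,numpy as np
a=cv2.imread('pics/w3.png');b=cv2.imread('pics/s3.png')[120:260,110:310]
cv2.imwrite('pics/m3.png',np.hstack([cv2.resize(a,(400,300)),cv2.resize(b,(400,300),interpolation=cv2.INTER_CUBIC)]))"
```

```text
t 6.9 case xyz of fingertip mm [ -0.6 104.9  39. ] F case [-2.5 12.4  2. ] g 0.004751552519315346
tool axes in case (cols)
 [[-0.004  1.     0.001]
 [ 1.     0.004  0.008]
 [ 0.008  0.001 -1.   ]]
```

View pics/m3.png

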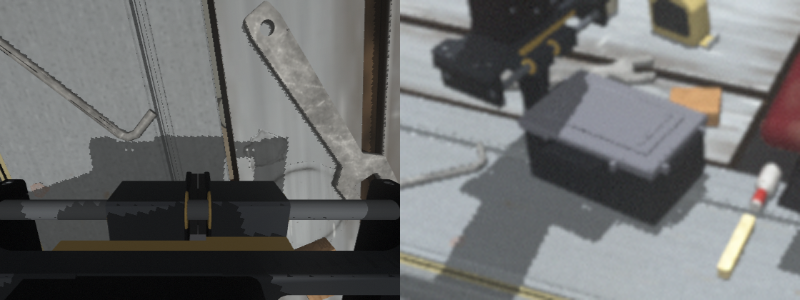

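The force is rising with no motion. The stops at −100.1 and +104.9 are symmetric about a centre offset of about 2 mm, which fits a finger half-depth of 11 mm, so this reads as a hard stop. I'll retreat and move to the front flap.

Call:
{"method": "step_arm", "body": {
  "commands": [
    {"travel":[0.008,0,0],"turn":[0,0,0]},
    {"travel":[0.017,0,0],"turn":[0,0,0]},
    {"travel":[0.017,0,-0.03],"turn":[0,0,0]},
    {"travel":[0.017,0,-0.07],"turn":[0,0,0]},
    {"travel":[0.017,0,-0.1],"turn":[0,0,0]}
  ]
}}

```text
time: 7.5
position: [0.4595, 0.3749, 0.1536]
tool_rot: [1.817, 2.561, 0.001]
ft_force: [0.1, -0.4, 0.2]
grip_width: 0.008
grip_force: 0.0
```

Call:
{"method": "step_arm", "body": {
  "commands": [
    {"travel":[-0.02,-0.04,0],"turn":[0,0,0]},
    {"travel":[-0.055,-0.07,0],"turn":[0,0,0]},
    {"travel":[-0.09,-0.087,0],"turn":[0,0,0]},
    {"travel":[-0.113,-0.087,0],"turn":[0,0,0]},
    {"travel":[-0.113,-0.087,0],"turn":[0,0,0]}
  ]
}}

```text
time: 8.0
position: [0.4152, 0.2357, 0.1519]
tool_rot: [1.824, 2.556, -0.0]
ft_force: [0.1, -0.9, 0.9]
grip_width: 0.003
grip_force: 0.0
```

```bash
python3 -c "
from h import *
rep()
pic('wrist','w4')"
```

```text
t 8.0 case xyz of fingertip mm [-87.   -2.2 137.9] F case [-0.2 -0.9  0.9] g 0.002785532749770297
tool axes in case (cols)
 [[ 0.006  1.     0.001]
 [ 1.    -0.006 -0.001]
 [-0.001  0.001 -1.   ]]
```

View pics/w4.png

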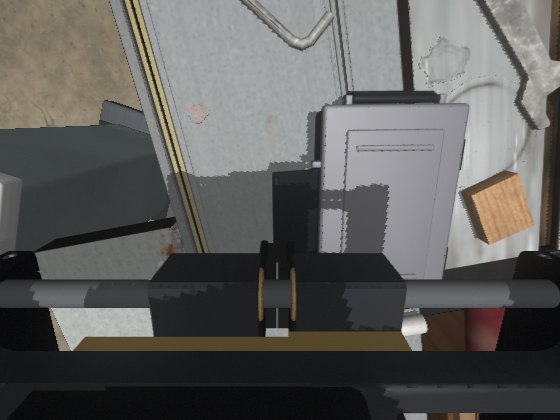

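The left flap now shows only as a thin strip at (348–440, 92–103), so it is shut. The front flap is at (275–320, 170+), under the fingers. I'll press it down.

Call:
{"method": "step_arm", "body": {
  "commands": [
    {"travel":[0,0,0.03],"turn":[0,0,0]},
    {"travel":[0,0,0.05],"turn":[0,0,0]},
    {"travel":[0,0,0.06],"turn":[0,0,0]},
    {"travel":[0,0,0.07],"turn":[0,0,0]},
    {"travel":[0,0,0.08],"turn":[0,0,0]}
  ]
}}

```text
time: 8.55
position: [0.4145, 0.2408, 0.0716]
tool_rot: [1.815, 2.563, 0.002]
ft_force: [0.3, 0.9, 2.1]
grip_width: 0.003
grip_force: 0.8
```

Call:
{"method": "step_arm", "body": {
  "commands": [
    {"travel":[0,0,0.01],"turn":[0,0,0]},
    {"travel":[0,0,0.02],"turn":[0,0,0]},
    {"travel":[0,0.003,0.02],"turn":[0,0,0]},
    {"travel":[0,0.006,0.02],"turn":[0,0,0]},
    {"travel":[0,0.008,0.02],"turn":[0,0,0]}
  ]
}}

```text
time: 9.05
position: [0.4206, 0.2422, 0.051]
tool_rot: [-1.816, -2.562, 0.003]
ft_force: [-1.7, -0.1, -0.7]
grip_width: 0.007
grip_force: 0.6
```

```bash
python3 -c "
from h import *
rep()"
```

```text
t 9.05 case xyz of fingertip mm [-79.8   2.1  37. ] F case [-1.6  0.5 -0.7] g 0.006628100987417939
tool axes in case (cols)
 [[-0.001  1.    -0.002]
 [ 1.     0.001 -0.   ]
 [-0.    -0.002 -1.   ]]
```

Call:
{"method": "step_arm", "body": {
  "commands": [
    {"travel":[0,0.002,0],"turn":[0,0,0]},
    {"travel":[0,0.004,0],"turn":[0,0,0]},
    {"travel":[0,0.005,0],"turn":[0,0,0]},
    {"travel":[0,0.005,0],"turn":[0,0,0]}
  ]
}}

```text
time: 9.45
position: [0.4262, 0.2442, 0.0515]
tool_rot: [1.817, 2.563, -0.0]
ft_force: [-0.6, -0.4, -1.0]
grip_width: 0.006
grip_force: 0.6
```

Call:
{"method": "step_arm", "body": {
  "commands": [
    {"travel":[0,0.001,0],"turn":[0,0,0]},
    {"travel":[0,0.002,0],"turn":[0,0,0]},
    {"travel":[0,0.003,0],"turn":[0,0,0]},
    {"travel":[0,0.003,0],"turn":[0,0,0]}
  ]
}}

```text
time: 9.85
position: [0.4274, 0.2446, 0.0513]
tool_rot: [-1.815, -2.562, 0.005]
ft_force: [-5.7, -2.7, 2.6]
grip_width: 0.004
grip_force: 3.5
```

```bash
python3 -c "
from h import *
rep()"
```

```text
t 9.85 case xyz of fingertip mm [-72.6   2.2  37.3] F case [-6.3 -0.7  2.6] g 0.003950274571890857
tool axes in case (cols)
 [[-0.001  1.    -0.004]
 [ 1.     0.001 -0.   ]
 [-0.    -0.004 -1.   ]]
```

Call:
{"method": "step_arm", "body": {
  "commands": [
    {"travel":[0,0.002,0],"turn":[0,0,0]},
    {"travel":[0,0.003,0],"turn":[0,0,0]},
    {"travel":[0,0.003,0],"turn":[0,0,0]}
  ]
}}

```text
time: 10.15
position: [0.4276, 0.2447, 0.051]
tool_rot: [-1.813, -2.559, 0.013]
ft_force: [-12.1, -5.0, 10.1]
grip_width: 0.011
grip_force: 7.8
```

Call:
{"method": "step_arm", "body": {
  "commands": [
    {"travel":[0,-0.01,0],"turn":[0,0,0]},
    {"travel":[0,-0.025,0],"turn":[0,0,0]},
    {"travel":[0,-0.03,-0.04],"turn":[0,0,0]},
    {"travel":[0,-0.03,-0.08],"turn":[0,0,0]},
    {"travel":[0,-0.03,-0.12],"turn":[0,0,0]}
  ]
}}

```text
time: 10.65
position: [0.404, 0.2365, 0.1735]
tool_rot: [1.816, 2.562, 0.004]
ft_force: [0.9, 1.2, -1.3]
grip_width: 0.0
grip_force: 0.0
```

Call:
{"method": "step_arm", "body": {
  "commands": [
    {"travel":[0.04,-0.01,-0.02],"turn":[0,0,0]},
    {"travel":[0.08,-0.01,-0.04],"turn":[0,0,0]},
    {"travel":[0.12,-0.01,-0.06],"turn":[0,0,0]},
    {"travel":[0.16,-0.01,-0.06],"turn":[0,0,0]},
    {"travel":[0.2,-0.01,-0.06],"turn":[0,0,0]}
  ]
}}

```text
time: 11.15
position: [0.328, 0.4242, 0.2334]
tool_rot: [1.817, 2.563, 0.009]
ft_force: [0.9, -0.2, -0.5]
grip_width: 0.008
grip_force: 0.0
```

Call:
{"method": "step_arm", "body": {
  "commands": [
    {"travel":[0.04,0,0],"turn":[0,0,0]},
    {"travel":[0.08,0,0],"turn":[0,0,0]},
    {"travel":[0.12,0,0],"turn":[0,0,0]},
    {"travel":[0.12,0,0],"turn":[0,0,0]}
  ]
}}

```text
time: 11.55
position: [0.2835, 0.5408, 0.2312]
tool_rot: [-1.804, -2.568, -0.004]
ft_force: [-0.6, -0.1, 0.3]
grip_width: 0.009
grip_force: 0.0
```

```bash
python3 -c "
from h import *
import cv2
rep();pic('top','t5')
a=cv2.imread('pics/t5.png')[150:275,135:300]
cv2.imwrite('pics/c5.png',cv2.resize(cv2.convertScaleAbs(a,alpha=1.5,beta=15),None,fx=4.7,fy=4.7,interpolation=cv2.INTER_CUBIC))"
```

```text
t 11.55 case xyz of fingertip mm [-110.5  329.4  217.2] F case [-0.6  0.1  0.3] g 0.00900787428278794
tool axes in case (cols)
 [[-0.009  1.     0.   ]
 [ 1.     0.009  0.005]
 [ 0.005  0.    -1.   ]]
```

View pics/c5.png

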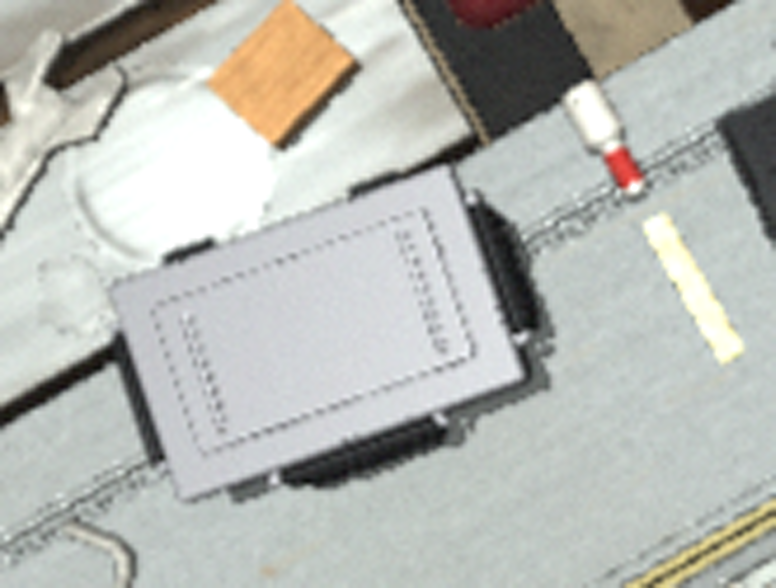

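All three flaps now appear as thin strips against the walls. I'll check their tip edges numerically.

```bash
python3 -c "
from h import *
cr=lambda p:np.array(p)/4.7+[135,150]-0.4
for n,l in dict(right=[(523,255),(540,325)],front=[(325,486),(445,447)],left=[(114,345),(154,462)],lid=[(110,290),(446,167),(525,370),(188,500)]).items():
  for z in ([.075] if n=='lid' else [.03,.065]): print(n,z,np.round(((ray(cr(l),z)-C)@RC)[:,:2]*1000,1).tolist())"
```

```text
right 0.03 [[6.8, -93.7], [-26.9, -90.5]]
right 0.065 [[2.4, -96.5], [-30.0, -93.4]]
front 0.03 [[-64.2, 28.8], [-65.8, -30.0]]
front 0.065 [[-65.7, 21.1], [-67.3, -35.4]]
left 0.03 [[31.6, 102.0], [-26.8, 101.2]]
left 0.065 [[26.2, 91.4], [-29.8, 90.7]]
lid 0.075 [[48.7, 82.5], [50.1, -77.7], [-47.5, -81.4], [-51.7, 78.5]]
```

The right and front flaps measure flat (tip edges near −92 and −65). The left tip is hidden from the top camera, so I'll check it from outside with the wrist camera.

Call:
{"method": "step_arm", "body": {
  "commands": [
    {"travel":[-0.045,0.02,0],"turn":[0,0,0]},
    {"travel":[-0.09,0.04,0],"turn":[0,0,0]},
    {"travel":[-0.135,0.06,0],"turn":[0,0,0]},
    {"travel":[-0.18,0.08,0],"turn":[0,0,0]},
    {"travel":[-0.22,0.1,0],"turn":[0,0,0]}
  ]
}}

```text
time: 12.1
position: [0.4578, 0.3568, 0.2325]
tool_rot: [1.82, 2.559, 0.004]
ft_force: [-0.1, 0.3, -0.6]
grip_width: 0.007
grip_force: 0.0
```

Call:
{"method": "step_arm", "body": {
  "commands": [
    {"travel":[-0.03,0.005,0.02],"turn":[0,0,0]},
    {"travel":[-0.045,0.01,0.04],"turn":[0,0,0]},
    {"travel":[-0.045,0.01,0.06],"turn":[0,0,0]},
    {"travel":[-0.045,0.01,0.06],"turn":[0,0,0]},
    {"travel":[-0.045,0.01,0.06],"turn":[0,0,0]}
  ]
}}

```text
time: 12.6
position: [0.4799, 0.3209, 0.1722]
tool_rot: [1.817, 2.562, 0.001]
ft_force: [0.7, 0.2, 0.2]
grip_width: 0.004
grip_force: 0.0
```

```bash
python3 -c "
from h import *
import cv2
rep();pic('wrist','w6')
a=cv2.imread('pics/w6.png')[90:270,160:400]
cv2.imwrite('pics/c6.png',cv2.resize(cv2.convertScaleAbs(a,alpha=2.2,beta=20),None,fx=3.2,fy=3.2,interpolation=cv2.INTER_CUBIC))"
```

```text
t 12.6 case xyz of fingertip mm [  2.2  56.9 158.2] F case [ 0.8 -0.   0.2] g 0.004100176406337394
tool axes in case (cols)
 [[-0.     1.     0.001]
 [ 1.     0.     0.   ]
 [ 0.     0.001 -1.   ]]
```

View pics/c6.png

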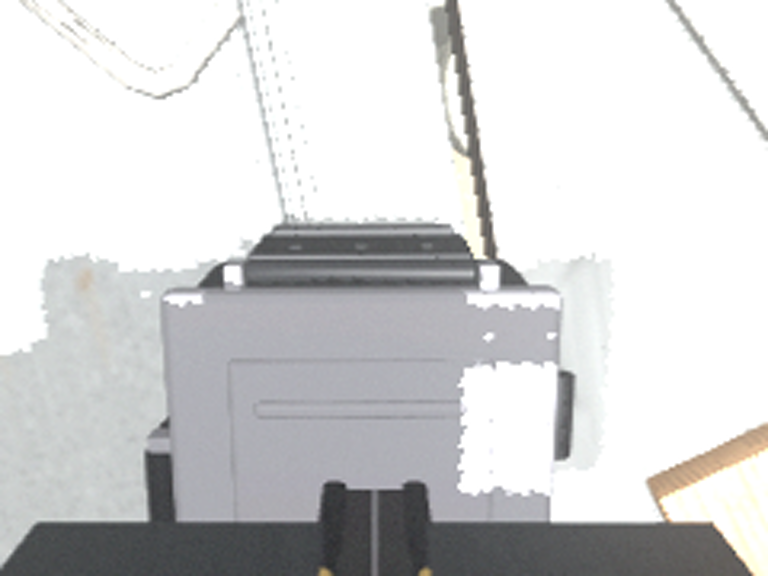

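The wrist view shows the left flap hanging down: lid edge at row 290, top of the flap at about 258, tip lip at about 226. I'll compute its position.

```bash
python3 -c "
from h import *
s=ctrl.get_state();m=dict(ctrl.camera_model('wrist'));M=np.eye(4);M[:3,:3]=Ro.from_rotvec(s['tool_rot']).as_matrix();M[:3,3]=s['position']
W=np.linalg.inv(M@m['T_tool_cam']);m['R']=W[:3,:3];m['t']=W[:3,3]
for r,zs in ((290,[.075]),(258,[.066,.062]),(226,[.032,.028]),(235,[.032,.028])):
  for z in zs: print(r,z,np.round(((ray([365/3.2+160,r/3.2+90],z,m)-C)@RC)[0]*1000,1))
a=[ray([c/3.2+160,226/3.2+90],.03,m)[0] for c in (275,452)];print('tip width',np.linalg.norm(a[0]-a[1]))
"
```

```text
290 0.075 [-0.1 87.6 75. ]
258 0.066 [-0.2 94.3 66. ]
258 0.062 [-0.2 93.7 62. ]
226 0.032 [-0.4 98.2 32. ]
226 0.028 [-0.4 97.7 28. ]
235 0.032 [-0.4 95.5 32. ]
235 0.028 [-0.4 95.  28. ]
tip width 0.05254635100058372
```

The left flap's lip stands only about 4 mm outside its top edge, and 3 mm of that is the lip itself. So it is flat, and the gripper is clear of everything.

```bash
python3 -c "
from bench import ctrl
print(ctrl.close_job())"
```

```text
the job is handed in; nothing more can be done
None
```

I folded all three flaps of the long case down flat to their stops, never moved to the short case, and handed the job in at about 13 s; no verdict came back.

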